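# Slide a spacer along the jig rail into its corner pocket

### The arm

A 6-joint arm with a two-finger parallel gripper is mounted at the origin on a cart in front of the work surface, level with it; the furniture and walls round the work are solid. World frame = base frame: x ahead of the robot, y to its left, z up, the work surface at z = 0. Lengths are in mm, angles in rad, forces in N, time in s.
With the tool pointing down it reaches from about 350 to 775 mm from the base axis. Payload 7.3 kg.
Tool frame: the origin (TCP) lies at the centre of the arm's flange, where the gripper is bolted on; the fingertips stand 178 mm ahead of it and the grasp point (between the pads) lies 159 mm ahead of it; z points along the fingers, y is the direction in which the jaws open and shut (so a half turn about z gives the same grasp; the last joint's range is limited). The gripper opens to 92 mm and grips with 3 to 60 N. Pads are 19 mm wide; open, the fingers measure 130 mm over their backs; the gripper's body (75 mm by 190 mm) begins 47 mm behind the grasp point.
Start: joints at [1.073, 0.342, 1.524, -0, 1.275, -0.146], TCP at [180.887, 492.857, 404.741] pointing down, gripper open.
Joint ranges: [-2.53, 2.53], [-0.77, 2.02], [0.04, 2.7], [-1, 4.14], [0.28, 2.66], [-3.11, 3.11]. Speed limits (rad/s): [2.57, 2.57, 3.14, 3.14, 3.14, 3.14].

### API

Orientations are given as [roll, pitch, yaw] about the fixed x, y, z axes, in that order (R = Rz(yaw) Ry(pitch) Rx(roll)).
In Python, from plant import get_obs, capture, close_job gives the robot as it stands. The module is installed in compiled form; this text tells all that it offers.
- The arm moves only by the shell command python3 -m pendant 'ROWS'. ROWS is JSON, a list of rows, each a list of 3 entries, a list of its own where there are three numbers: the shift along the tool's x, y, z in m, then the turn, a rotation vector about the tool's x, y, z in rad, then the finger opening in m, from 0 to 0.0918. In form: [[[tx, ty, tz], [wx, wy, wz], fingers], ...]. A call has 1 to 10 rows; each row is the pose to reach, as a shift and turn from the pose commanded when the call began, along the tool's axes at that moment; what a row does not reach only later rows make up. A row lasts 1/12 s, in which the tool goes at most 41.7 mm and 7.16 degrees, less where a joint would pass 70% of its speed; a pose out of reach is approached as far as the arm can. A call with a gripper value outside its range is refused whole. The fingers move at their own pace and stop on an object; the grip force is fixed at half the most. Time passes only in rows, so rows that repeat a pose let the fingers close. It gives the time, the measured TCP pose, the force and the opening at its end, in the units of the state.
- get_obs(): the state, without advancing time (a new reading comes with each control period).
- capture(name): name is "scene" or "top" or "wrist"; returns a dict with "color" (480x640x3 uint8, red, green, blue), "mtx" (3x3 intrinsics, pixels), "rvec" (rotation vector, rad) and "tvec" (3), from world to camera coordinates, as OpenCV has them. Camera axes: x right, y down, z forward; pixel columns grow to the right and rows downward; lengths in mm; the calibration is good to about 2 mm. A picture is of the moment at which its call begins. There is no depth.
- close_job(): hands the job in, once; it reports no verdict.
The state is a dict: "time": time; "joint_positions": joint angles; "dq": joint speeds; "tau": joint torques, N m; "tool_pos": TCP position; "tcp_rot": TCP orientation; "contact_force": force on the tool from outside, world axes, zero at the start; "moment": the same for the moment, N m; "grip_width": finger opening in mm.
Only numpy, scipy, OpenCV 4.12 (cv2) and the standard library are available. Lean on these libraries where they do the work, as an engineer would, in place of code of your own. Each camera call takes 0.05 s, during which the arm holds its last target. There are 200 camera calls.

### The job

Without picking anything up, use the fingertips to push the larger of the two round spacers straight across the jig plate until it lies against the rail, then drag it along the rail, keeping it against the rail all the way, until it sits fully home in the corner pocket, touching both the rail and the end stop. Leave the smaller spacer and the loose things around the jig where they are, and finish clear of everything.

Things in the scene. Friction and masses are not known exactly. Their poses are not given: they have to be found in the camera images.
- jig: Loading jig fixed to the bench: aluminium plate 130 (own x) x 200 (own y) mm on feet, its top 22 mm above the bench; origin on the bench under its centre. Steel walls 12 mm above the plate (tops 34 mm above the bench): rail along the far +x edge, inner face at x=+51 mm; end stop at the -y end (right), inner face at y=-86, spanning x=-17 to +51. Drag direction is -y. Screw heads: 4 mm on the walls, 1 mm on the plate.
- seat (a point): Point on the jig's plate top, 22 mm above the bench, where the large spacer's underside centre lies when fully home in the pocket: 22 mm from rail and stop faces, at (29, -64, 22) mm in the jig's frame, axes as the jig's. A keeper block (16 x 24 x 12 mm high, inner face 26 mm from this point towards -x, from y=-22 to +2 mm of it) closes the pocket's near side, so it is open only towards +y.
- large_spacer: The larger plain steel spacer: a round disc 44 mm in diameter, 14 mm high, 0.12 kg, dark bore drawn in the middle (solid to touch). Ground steel: friction about 0.3 on plate, rail and stop. Origin at the centre of its underside, z up. It lies flat on the jig plate, 55 to 75 mm nearer the robot than its place at the rail and 75 mm or more before the pocket.
- small_spacer: The smaller steel spacer: a disc 30 mm in diameter, 14 mm high, lying flat on the plate beside the large one; origin at the centre of its underside. Leave it where it is.
- parts_cup: Small dark cup of screws, 58 mm across, 30 mm high, loose on the bench behind the rail. Origin under its centre. Leave alone.
- thread_bottle: Small bottle, 27 mm across, 82 mm high, standing on the bench behind the rail near the pocket end. Origin under its centre. Leave alone.
- hex_key: Loose hex key, 33 x 88 x 5 mm, lying on the bench at the robot's side of the jig near its pocket end. Leave alone.
- tape_roll: Roll of black tape, 62 mm across, 19 mm high, lying on the bench to the right. Leave alone.
- small_notebook: Small closed notebook, 115 x 79 x 14 mm, lying on the bench far to the right. Leave alone.

How it is judged (in metres and radians):
On the way, in this order (a step that is already met when the one before it is completed fails the run):
1. the large spacer lies against the rail, still well before the pocket (x of large_spacer in the frame of seat above -0.0035 m and y of large_spacer in the frame of seat above 0.055 m), for 0.2 s.
2. the large spacer is home in the corner pocket (x of large_spacer in the frame of seat above -0.0035 m and y of large_spacer in the frame of seat below 0.0035 m), for 0.2 s.
At the end, for the whole second after the job is handed in: The large spacer lies flat and at rest in the corner pocket, within 3.5 mm of touching the rail and within 3.5 mm of touching the end stop; the small spacer is within 10 mm of where it was (all of step 2 and x of large_spacer in the frame of seat below 0.0035 m and y of large_spacer in the frame of seat above -0.0035 m and z of large_spacer in the frame of seat below 0.002 m and angle between large_spacer's own z axis and vertical below 0.08 rad and linear speed of large_spacer below 0.01 m/s and distance of small_spacer from where it was at the start of the episode below 0.01 m).
It fails at once if the large spacer is lifted off the plate or tipped (z of large_spacer in the frame of seat above 0.005 m or angle between large_spacer's own z axis and vertical above 0.3 rad).
It fails at once if the large spacer strays over 7 mm from the rail on its last 55 mm to the pocket (y of large_spacer in the frame of seat below 0.055 m and x of large_spacer in the frame of seat below -0.007 m).
It fails at once if the small spacer is disturbed (distance of small_spacer from where it was at the start of the episode above 0.01 m).
It fails at once if something else on the bench is disturbed (distance of any of parts_cup, thread_bottle, hex_key, tape_roll, small_notebook from where it was at the start of the episode above 0.015 m).
It also fails if it takes over 50 s, if anything falls off the work surface, if the arm or the gripper's body presses on something with over 40 N, if the wrist force passes 120 N, or if a joint passes its speed limit or range.

## Working session

There is one attempt and no reset: what is moved stays moved. The work goes in short steps, Python scripts to look and compute and a shell command to move; the robot and the scene stay as the last step left them, time stands still between calls to the robot, and variables do not carry over. Pictures are saved under pics/ and viewed, about 8 in all and at most 12, crops included, and the job is handed in when it is done.

```bash
mkdir -p pics
cat > h.py <<'E'
import numpy as np, cv2
from plant import get_obs, capture
def save(c,n): cv2.imwrite(f'pics/{n}.png',c['color'][:,:,::-1])
def ray(c,uv,z):
    """pixels -> world points on plane z (mm)"""
    R=cv2.Rodrigues(np.array(c['rvec'],float))[0];t=np.array(c['tvec'],float).ravel();K=np.array(c['mtx'],float)
    uv=np.atleast_2d(np.array(uv,float));o=-R.T@t
    d=(R.T@np.linalg.inv(K)@np.c_[uv,np.ones(len(uv))].T).T
    return o+d*((z-o[2])/d[:,2])[:,None]
def proj(c,P): return cv2.projectPoints(np.atleast_2d(np.array(P,float)),np.array(c['rvec'],float),np.array(c['tvec'],float),np.array(c['mtx'],float),None)[0][:,0]
E
python3 - <<'E'
from h import *
o=get_obs();print({k:np.round(o[k],3) for k in('time','tool_pos','tcp_rot','contact_force','grip_width')})
for n in('top','scene'):
    c=capture(n);save(c,n+'0');np.save(f'{n}0.npy',c,allow_pickle=True)
    R=cv2.Rodrigues(np.array(c['rvec'],float))[0];print(n,-R.T@np.ravel(c['tvec']))
E
```

```text
{'time': np.float64(0.0), 'tool_pos': array([180.807, 492.726, 404.037]), 'tcp_rot': array([-3.14, -0.  ,  2.79]), 'contact_force': array([ 0.088, -0.095,  0.794]), 'grip_width': np.float64(91.553)}
top [ 397.03096721   78.04988078 1141.03123438]
scene [344.18989479 847.65828273 433.60209626]
```

View pics/top0.png

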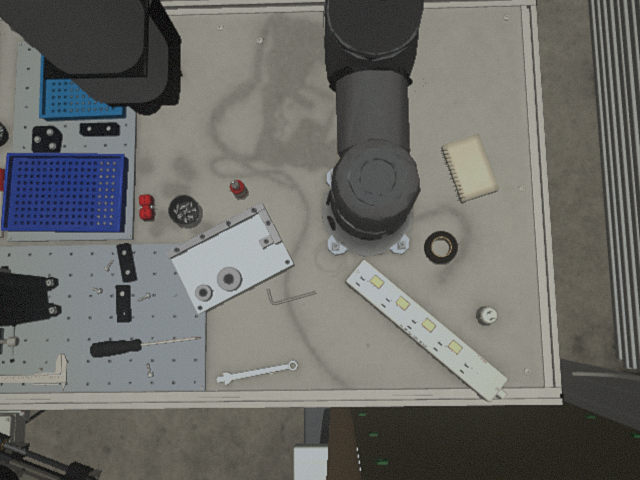

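View pics/scene0.png

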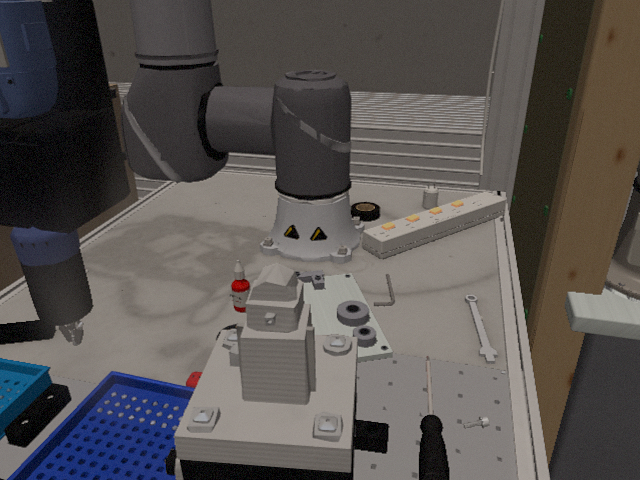

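The top view shows the jig with corners near (172,260), (262,205), (294,264), (197,313). The rail is on its upper edge and the stop on its right. The large spacer is at (229,279) and the small one at (204,293). Next I'll measure these.

Run:
```python
from h import *
c=np.load('top0.npy',allow_pickle=True).item()
P=lambda uv,z:np.round(ray(c,uv,z),1)
print('base',P([370,225],0)); print('corners z22',P([[172,260],[262,205],[294,264],[197,313]],22))
print('L,S z36',P([[229,279],[204,293]],36)); print('bottle,cup',P([[238,192],[185,210]],0)); print(proj(c,[[0,0,0],[100,0,0],[0,100,0]]))
im=c['color'][195:325,160:330,::-1]; cv2.imwrite('pics/crop.png',cv2.resize(im,None,fx=4.6,fy=4.6,interpolation=cv2.INTER_CUBIC))
```

```text
base [[554.8   9.6   0. ]]
corners z22 [[492.5 381.3  22. ]
 [593.4 212.7  22. ]
 [481.3 153.3  22. ]
 [393.9 333.1  22. ]]
L,S z36 [[454.7 271.8  36. ]
 [429.9 317.5  36. ]]
bottle,cup [[623.5 261.6   0. ]
 [590.3 363.8   0. ]]
[[383.38341764 534.26725633]
 [381.79737106 475.36850078]
 [327.08460348 534.52186012]]
```

View pics/crop.png

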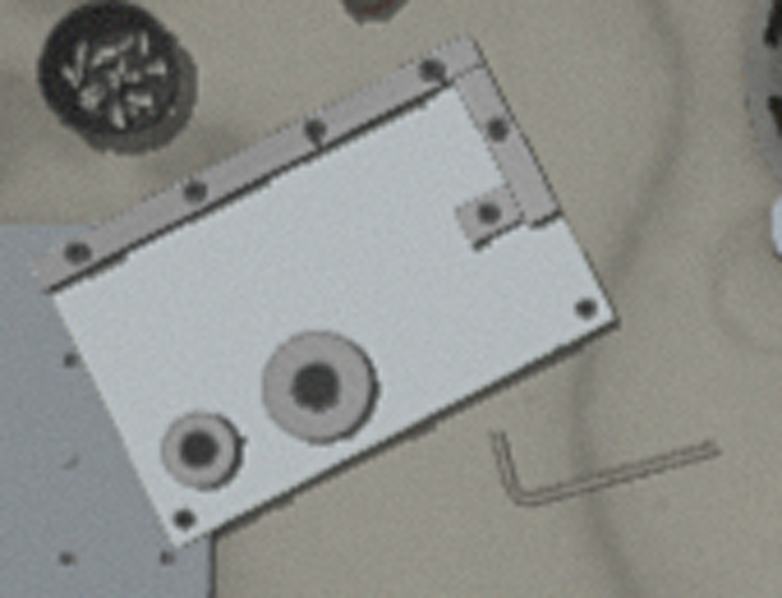

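The crop shows the rail outer corners at crop (32,268) and (475,38), the near plate corners at (180,547) and (617,322), the large spacer at (318,386) and the small one at (201,450). I'll fit a rigid jig pose to these.

```bash
cat > jig.py <<'E'
from h import *
def fit(A,B):
    a,b=A-A.mean(0),B-B.mean(0)
    th=np.arctan2((a[:,0]*b[:,1]-a[:,1]*b[:,0]).sum(),(a*b).sum())
    R=np.array([[np.cos(th),-np.sin(th)],[np.sin(th),np.cos(th)]])
    t=B.mean(0)-R@A.mean(0); return th,R,t,B-(A@R.T+t)
E
python3 - <<'E'
from jig import *
c=np.load('top0.npy',allow_pickle=True).item()
px=lambda l:np.array(l,float)/4.6+[160,195]-0.4
W=np.r_[ray(c,px([[32,268],[475,38]]),34),ray(c,px([[180,547],[617,322]]),22)][:,:2]
A=np.array([[65,100],[65,-100],[-65,100],[-65,-100]],float)
th,R,t,r=fit(A,W);print('yaw',th,'t',t,'\n',r)
J=lambda p:(p-t)@R
for n,u in(('L',[[318,386]]),('S',[[201,450]])):
    w=ray(c,px(u),36)[0,:2];print(n,w,J(w))
for n,u,z in(('inner corner',[[455,85]],22),('hex',[[495,432],[520,500],[715,447]],3),('bottle',[[374,-10]],0),('cup',[[118,78]],30)):
    print(n,J(ray(c,px(u),z)[:,:2]))
print('seat',R@[29,-64]+t, 'start', J(np.array([180.8,492.7])))
print('other base jig',J(np.array([555,10.])))
E
```

```text
yaw 0.4651326183186179 t [493.32447097 270.42602638] 
 [[-1.70869282 -0.56306535]
 [-0.96298492 -0.58617753]
 [ 2.52394915 -0.81330698]
 [ 0.14772859  1.96254986]]
L [455.62330944 272.26148319] [-32.87259062  18.55099102]
S [430.98160157 318.77972539] [-34.03106048  71.18005687]
inner corner [[ 52.85773629 -83.76722321]]
hex [[ -79.04858971  -33.09479697]
 [-108.33209789  -29.72312166]
 [-125.93663222 -109.97756733]]
bottle [[109.08103934 -70.85335991]]
cup [[117.79783642  36.41380763]]
seat [547.95021696 226.23295141] start [-179.62345915  338.84019423]
other base jig [ -61.68858779 -260.42293338]
```

Run:
```python
from jig import *
for n in('top','scene'):
    c=np.load(n+'0.npy',allow_pickle=True).item()
    print(n,proj(c,[[181,493,404],[181,493,226],[0,0,0],[400,350,330],[440,590,0],[440,590,150]]).round())
c=np.load('top0.npy',allow_pickle=True).item()
print(ray(c,[[50,280],[50,310],[5,300]],100).round(),ray(c,[[50,280]],0).round())
s=np.load('scene0.npy',allow_pickle=True).item();print(ray(s,[[280,430]],0).round(),ray(s,[[370,435]],0).round())
w=capture('wrist');save(w,'w0');np.save('w0.npy',w,allow_pickle=True)
```

```text
top [[-14. 500.]
 [ 55. 462.]
 [383. 534.]
 [132. 310.]
 [ 65. 290.]
 [ 25. 287.]]
scene [[775.  37.]
 [676. 308.]
 [656. 273.]
 [398. 103.]
 [295. 550.]
 [288. 421.]]
[[454. 573. 100.]
 [403. 571. 100.]
 [421. 650. 100.]] [[460. 621.   0.]]
[[495. 468.   0.]] [[399. 451.   0.]]
```

View pics/w0.png

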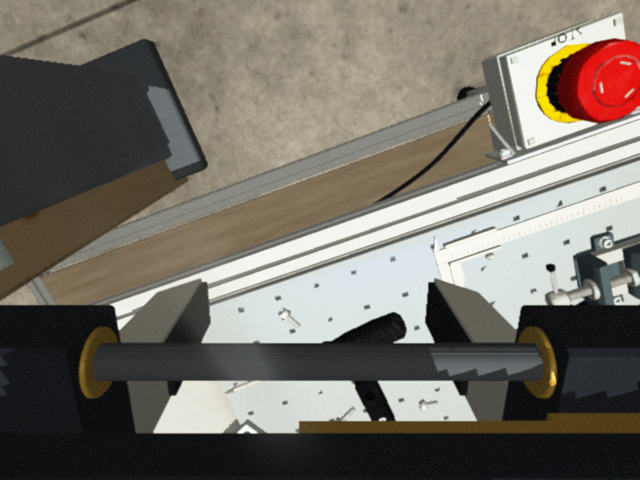

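```bash
cat > plan.py <<'E'
from jig import *
from scipy.spatial.transform import Rotation as Ro
TH=0.465; T=np.array([493.3,270.4]); RJ=Ro.from_euler('z',TH).as_matrix()[:2,:2]
def st():
    o=get_obs();p=np.array(o['tool_pos']);R=Ro.from_euler('xyz',o['tcp_rot']).as_matrix()
    y=R[:2,1]; print('t',round(o['time'],2),'jig tip',((p[:2]-T)@RJ).round(1),'tipz',round(p[2]-178,1),'jaw ang jig',round(np.arctan2(y[1],y[0])-TH,3),'F',np.round(o['contact_force'],1),'grip',round(o['grip_width'],1),'q',np.round(o['joint_positions'],2),'rp',np.round(o['tcp_rot'],3))
    return p,R
def go(j,tipz,jaw=None):
    """print shift (m, tool axes) and turn to bring tip centre to jig xy, tip height, jaw-axis angle in jig"""
    p,R=st();w=np.r_[RJ@np.array(j)+T,tipz+178]
    a=0
    if jaw is not None:
        y=R[:2,1];a=jaw-(np.arctan2(y[1],y[0])-TH);a=(a+np.pi/2)%np.pi-np.pi/2
    print('shift m',(R.T@(w-p)/1000).round(4),'wz',round(-a,3))
E
python3 -c "
from plan import *
go((-72,18.5),130,np.pi/2)"
```

```text
t 0.15 jig tip [-179.6  338.9] tipz 226.2 jaw ang jig 0.754 F [-0.2  0.2 -0.5] grip 91.8 q [ 1.07  0.34  1.52  0.    1.28 -0.15] rp [-3.141 -0.     2.79 ]
shift m [-0.3072 -0.1408  0.0963] wz -0.817
```

```bash
python3 -m pendant '[[[-0.307,-0.141,0],[0,0,-0.817],0.02],[[-0.307,-0.141,0],[0,0,-0.817],0.02],[[-0.307,-0.141,0],[0,0,-0.817],0.02],[[-0.307,-0.141,0],[0,0,-0.817],0.02],[[-0.307,-0.141,0.096],[0,0,-0.817],0.02],[[-0.307,-0.141,0.096],[0,0,-0.817],0.02],[[-0.307,-0.141,0.096],[0,0,-0.817],0.02],[[-0.307,-0.141,0.096],[0,0,-0.817],0.02],[[-0.307,-0.141,0.096],[0,0,-0.817],0.02],[[-0.307,-0.141,0.096],[0,0,-0.817],0.02]]'
python3 - <<'E'
from plan import *
go((-72,18.5),27,np.pi/2)
w=capture('wrist');save(w,'w1');np.save('w1.npy',w,allow_pickle=True)
E
```

```text
time: 0.98
tool_pos: [422.4, 251.7, 306.4]
tcp_rot: [-3.141, -0.003, -2.679]
contact_force: [0.0, 0.6, 0.4]
grip_width: 29.8
t 0.98 jig tip [-71.7  15.1] tipz 128.4 jaw ang jig 1.569 F [0.  0.6 0.4] grip 29.8 q [ 0.38  0.39  1.75 -0.    1.   -1.65] rp [-3.141e+00 -3.000e-03 -2.679e+00]
shift m [0.     0.0035 0.1014] wz -0.002
```

View pics/w1.png

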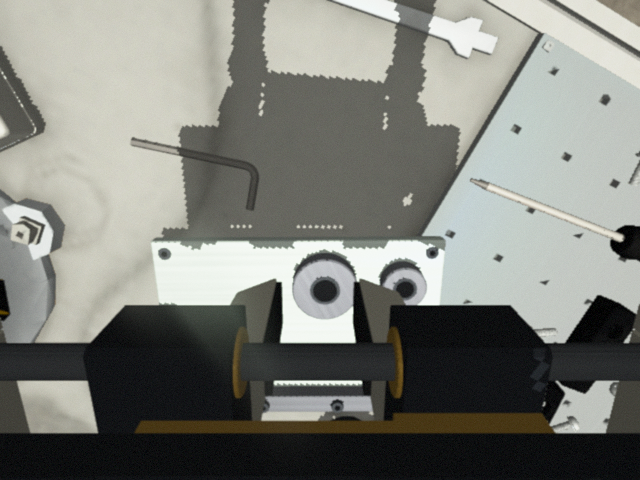

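The wrist view is clear: large spacer top at about (324,285), small spacer at (404,285), and the near plate corners at (152,240) and (445,238). I'll cross-check these against the top-view fit.

Run:
```python
from plan import *
w=np.load('w1.npy',allow_pickle=True).item()
J=lambda uv,z:((ray(w,uv,z)[:,:2]-T)@RJ).round(1)
print('corners',J([[152,240],[445,238]],22))
print('L centre(bore)',J([[324,290]],36),'L edge left/right',J([[292,286],[357,286]],36),'S',J([[404,288]],36))
print('fingers px',proj(w,[np.r_[RJ@[-72,15+a]+T,128] for a in(-15,15)]).round())
```

```text
corners [[-62.5 -96.2]
 [-63.7 101.4]]
L centre(bore) [[-32.1  19.8]] L edge left/right [[-35.   -1.4]
 [-35.   41.6]] S [[-33.5  72.9]]
fingers px [[281. 300.]
 [351. 300.]]
```

The two views agree within about 2 mm. I'll descend behind the spacer.

```bash
python3 -m pendant '[[[-0.002,0.004,0.04],[0,0,0],0.02],[[-0.002,0.004,0.075],[0,0,0],0.02],[[-0.002,0.004,0.096],[0,0,0],0.02],[[-0.002,0.004,0.101],[0,0,0],0.02],[[-0.002,0.004,0.101],[0,0,0],0.02]]'
python3 - <<'E'
from plan import *
go((-4,19),27,np.pi/2)
w=capture('wrist');save(w,'w2')
E
```

```text
time: 1.45
tool_pos: [420.0, 259.4, 206.7]
tcp_rot: [3.141, -0.003, -2.676]
contact_force: [0.3, -0.0, 0.1]
grip_width: 19.9
t 1.45 jig tip [-70.5  23. ] tipz 28.7 jaw ang jig 1.571 F [ 0.3 -0.   0.1] grip 19.9 q [ 0.4   0.55  1.84  0.    0.76 -1.64] rp [ 3.141e+00 -3.000e-03 -2.676e+00]
shift m [-0.0665 -0.0041  0.0015] wz 0.001
```

View pics/w2.png

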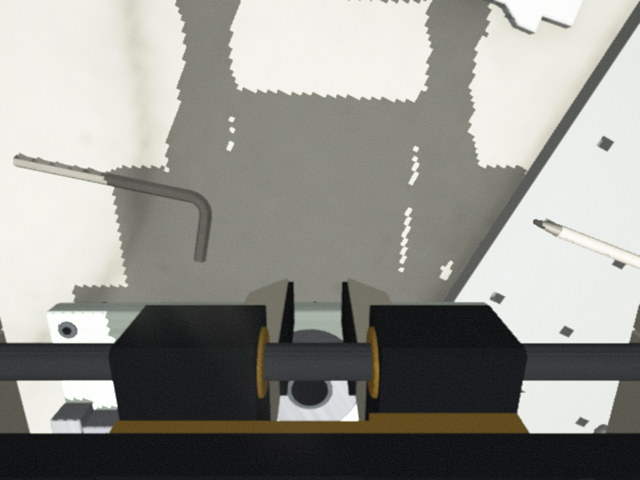

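The spacer bore shows at px 310 while the finger gap is centred at about 320, so the fork is about 4 mm too far in +y. I'll shift it back and then push.

```bash
python3 -m pendant '[[[0,-0.004,0.001],[0,0,0],0.02],[[-0.006,-0.004,0.001],[0,0,0],0.02],[[-0.01,-0.004,0.001],[0,0,0],0.02],[[-0.016,-0.004,0.001],[0,0,0],0.02],[[-0.022,-0.004,0.001],[0,0,0],0.02],[[-0.028,-0.004,0.001],[0,0,0],0.02],[[-0.034,-0.004,0.001],[0,0,0],0.02],[[-0.04,-0.004,0.001],[0,0,0],0.02],[[-0.046,-0.004,0.001],[0,0,0],0.02],[[-0.05,-0.004,0.001],[0,0,0],0.02]]'
python3 - <<'E'
from plan import *
go((0,19),27,np.pi/2)
c=capture('top');save(c,'t2');np.save('t2.npy',c,allow_pickle=True)
cv2.imwrite('pics/t2c.png',cv2.resize(c['color'][195:325,130:330,::-1],None,fx=4,fy=4,interpolation=cv2.INTER_CUBIC))
E
```

```text
time: 2.33
tool_pos: [467.7, 278.4, 206.7]
tcp_rot: [3.142, 0.0, -2.676]
contact_force: [-1.0, -0.0, 0.7]
grip_width: 19.7
t 2.33 jig tip [-19.3  18.6] tipz 28.7 jaw ang jig 1.571 F [-1.  -0.   0.7] grip 19.7 q [ 0.4   0.61  1.7   0.    0.83 -1.64] rp [ 3.142  0.    -2.676]
shift m [-0.0193  0.0004  0.0017] wz 0.0
```

View pics/t2c.png

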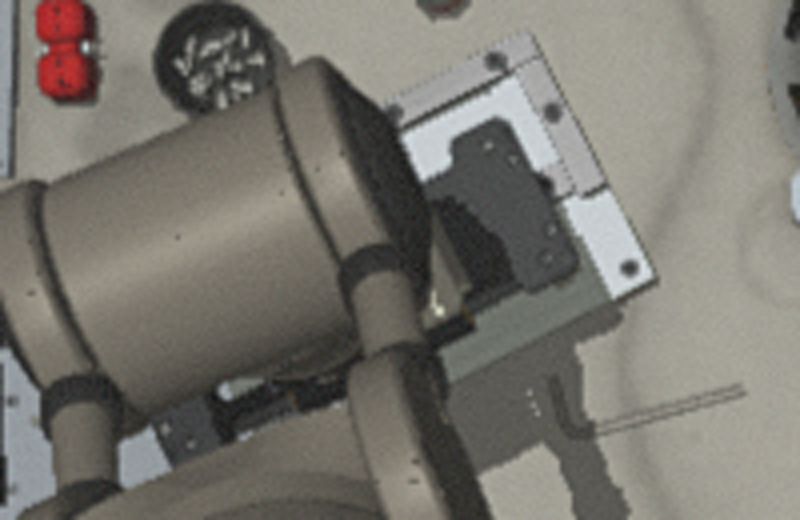

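The arm hides the jig in the top view. The −1 N force suggests the spacer is riding in the fork, so I'll push on and feel for the rail.

```bash
python3 -m pendant '[[[-0.005,0,0],[0,0,0],0.02],[[-0.009,0,0],[0,0,0],0.02],[[-0.012,0,0],[0,0,0],0.02],[[-0.015,0,0],[0,0,0],0.02],[[-0.015,0,0],[0,0,0],0.02]]'; python3 -c "
from plan import *
st()"
python3 -m pendant '[[[-0.0015,0,0],[0,0,0],0.02],[[-0.003,0,0],[0,0,0],0.02],[[-0.0035,0,0],[0,0,0],0.02]]'; python3 -c "
from plan import *
st()"
```

```text
time: 2.8
tool_pos: [480.9, 285.0, 206.8]
tcp_rot: [3.142, 0.001, -2.676]
contact_force: [0.2, -0.5, 0.0]
grip_width: 19.8
t 2.8 jig tip [-4.5 18.6] tipz 28.8 jaw ang jig 1.571 F [ 0.2 -0.5  0. ] grip 19.8 q [ 0.4   0.63  1.66  0.    0.85 -1.64] rp [ 3.142e+00  1.000e-03 -2.676e+00]
time: 3.05
tool_pos: [483.6, 286.4, 206.8]
tcp_rot: [3.142, 0.0, -2.676]
contact_force: [-0.3, 0.4, 0.5]
grip_width: 20.0
t 3.05 jig tip [-1.5 18.6] tipz 28.8 jaw ang jig 1.571 F [-0.3  0.4  0.5] grip 20.0 q [ 0.4   0.63  1.65  0.    0.86 -1.64] rp [ 3.142  0.    -2.676]
```

No rail force yet, so I'll creep on.

```bash
for i in 1; do python3 -m pendant '[[[-0.001,0,0],[0,0,0],0.02],[[-0.002,0,0],[0,0,0],0.02],[[-0.002,0,0],[0,0,0],0.02]]'; python3 -m pendant '[[[-0.001,0,0],[0,0,0],0.02],[[-0.0015,0,0],[0,0,0],0.02],[[-0.0015,0,0],[0,0,0],0.02]]'; done;  python3 - <<'E'
from plan import *
st()
w=capture('wrist');save(w,'w3');np.save('w3.npy',w,allow_pickle=True)
E
```

```text
time: 3.3
tool_pos: [485.4, 287.3, 206.8]
tcp_rot: [3.142, 0.0, -2.676]
contact_force: [0.3, 0.6, -0.2]
grip_width: 19.9
time: 3.55
tool_pos: [486.7, 288.0, 206.7]
tcp_rot: [3.142, 0.0, -2.676]
contact_force: [1.4, 0.2, -0.4]
grip_width: 20.0
t 3.55 jig tip [ 2.  18.6] tipz 28.7 jaw ang jig 1.571 F [ 1.4  0.2 -0.4] grip 20.0 q [ 0.4   0.64  1.64  0.    0.86 -1.64] rp [ 3.142  0.    -2.676]
```

View pics/w3.png

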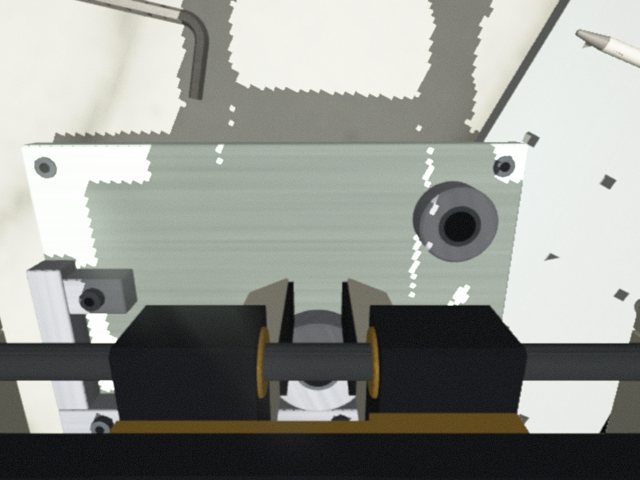

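The spacer (bore about (320,365)) is centred in the fork with its front edge at the rail line (y≈410), and the small spacer at (458,222) is untouched. I'll creep until the rail pushes back, and refine the jig pose from the corners at (24,146) and (526,143).

```bash
python3 -m pendant '[[[-0.001,0,0],[0,0,0],0.02],[[-0.001,0,0],[0,0,0],0.02],[[-0.001,0,0],[0,0,0],0.02]]';python3 -m pendant '[[[-0.001,0,0],[0,0,0],0.02],[[-0.001,0,0],[0,0,0],0.02],[[-0.001,0,0],[0,0,0],0.02]]'
python3 - <<'E'
from plan import *
w=np.load('w3.npy',allow_pickle=True).item()
J=lambda uv,z:((ray(w,uv,z)[:,:2]-T)@RJ).round(1)
st()
print('corners',J([[24,146],[526,143]],22),'S',J([[459,224]],36),'stop near end top, keeper top corners',J([[29,270],[65,260],[134,270],[135,312]],34))
print('rail front edge',J([[280,410],[358,410]],34),'disc front',J([[320,410]],36))
E
```

```text
time: 3.85
tool_pos: [487.6, 288.4, 206.8]
tcp_rot: [3.142, 0.0, -2.676]
contact_force: [-0.5, 0.2, 0.7]
grip_width: 20.0
time: 4.1
tool_pos: [488.1, 288.7, 206.6]
tcp_rot: [3.141, -0.001, -2.676]
contact_force: [-2.6, -2.3, 1.4]
grip_width: 19.9
t 4.1 jig tip [ 3.6 18.7] tipz 28.6 jaw ang jig 1.571 F [-2.6 -2.3  1.4] grip 19.9 q [ 0.4   0.64  1.63  0.    0.87 -1.64] rp [ 3.141e+00 -1.000e-03 -2.676e+00]
corners [[-61.4 -96. ]
 [-62.7 100.8]] S [[-33.8  73.1]] stop near end top, keeper top corners [[-13.9 -96.1]
 [-18.2 -80.9]
 [-13.9 -54.1]
 [  4.9 -56.2]]
rail front edge [[54.2  2.4]
 [54.2 37.5]] disc front [[52.5 20.4]]
```

The rail contact is felt at about 3.5 N. The wrist view puts the jig at about (+3,+2.4) mm from my estimate, and the contact agrees in x. I'll press 1 mm more, then back off and rise.

```bash
sed -i 's/^TH=.*/TH=0.468; RJ=Ro.from_euler("z",TH).as_matrix()[:2,:2]; T=np.array([493.3,270.4])+RJ@[3.2,2.4]/' plan.py
python3 -m pendant '[[[-0.001,0,0],[0,0,0],0.02],[[-0.001,0,0],[0,0,0],0.02],[[-0.001,0,0],[0,0,0],0.02],[[0.004,0,0],[0,0,0],0.02],[[0.012,0,0],[0,0,0],0.02],[[0.015,0,0],[0,0,0],0.02],[[0.015,0,-0.02],[0,0,0],0.02],[[0.015,0,-0.04],[0,0,0],0.02],[[0.015,0,-0.04],[0,0,0],0.02]]'
python3 -c "
from plan import *
go((16,54),68,0.349)"
```

```text
time: 4.85
tool_pos: [475.9, 282.5, 250.2]
tcp_rot: [-3.141, 0.007, -2.676]
contact_force: [1.6, 0.6, 1.0]
grip_width: 19.6
t 4.85 jig tip [-13.2  16.2] tipz 72.2 jaw ang jig 1.568 F [1.6 0.6 1. ] grip 19.6 q [ 0.4   0.56  1.64  0.    0.93 -1.64] rp [-3.141  0.007 -2.676]
shift m [-0.0291  0.0378  0.0044] wz 1.219
```

```bash
python3 -m pendant '[[[-0.029,0.038,0],[0,0,1.22],0],[[-0.029,0.038,0],[0,0,1.22],0],[[-0.029,0.038,0],[0,0,1.22],0],[[-0.029,0.038,0],[0,0,1.22],0],[[-0.029,0.038,0],[0,0,1.22],0],[[-0.029,0.038,0],[0,0,1.22],0],[[-0.029,0.038,0],[0,0,1.22],0],[[-0.029,0.038,0],[0,0,1.22],0],[[-0.029,0.038,0],[0,0,1.22],0],[[-0.029,0.038,0],[0,0,1.22],0]]'
python3 - <<'E'
from plan import *
go((16,54),27,0.349)
w=capture('wrist');save(w,'w4');np.save('w4.npy',w,allow_pickle=True)
c=capture('scene');save(c,'s4');np.save('s4.npy',c,allow_pickle=True)
E
```

```text
time: 5.68
tool_pos: [483.7, 329.0, 246.3]
tcp_rot: [3.141, 0.0, 2.38]
contact_force: [-0.1, -0.2, 0.4]
grip_width: 0.6
t 5.68 jig tip [14.7 54.2] tipz 68.3 jaw ang jig 0.342 F [-0.1 -0.2  0.4] grip 0.6 q [ 0.47  0.61  1.55  0.    0.98 -0.34] rp [3.141 0.    2.38 ]
shift m [-0.0006  0.0012  0.0413] wz -0.007
```

View pics/w4.png

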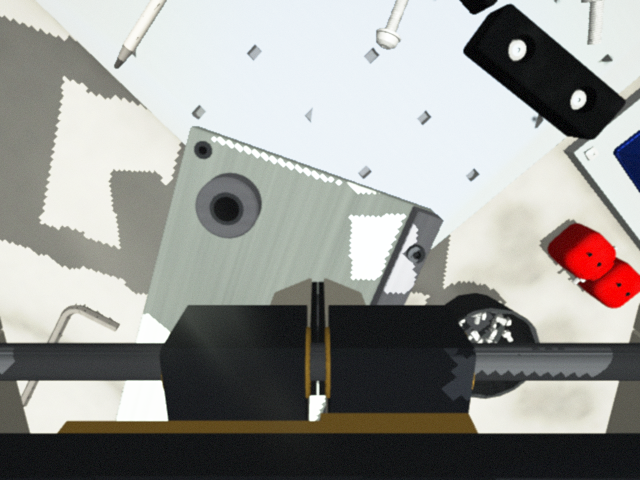

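The fingers are closed and turned, the small spacer is undisturbed at (228,207), and the fingers are clear of the rail. Now I'll descend.

```bash
python3 -m pendant '[[[0,0.001,0.02],[0,0,0],0],[[0,0.001,0.036],[0,0,0],0],[[0,0.001,0.041],[0,0,0],0],[[0,0.001,0.041],[0,0,0],0]]'
python3 - <<'E'
from plan import *
go((18,46),27); go((18,-20),27); go((19,-34),27)
c=capture('scene');cv2.imwrite('pics/s5.png',cv2.resize(c['color'][250:380,210:430,::-1],None,fx=3.6,fy=3.6,interpolation=cv2.INTER_CUBIC))
E
```

```text
time: 6.12
tool_pos: [484.1, 329.5, 204.2]
tcp_rot: [-3.139, -0.001, 2.389]
contact_force: [-0.9, -0.3, 0.0]
grip_width: 0.4
t 6.12 jig tip [15.2 54.5] tipz 26.2 jaw ang jig 0.35 F [-0.9 -0.3  0. ] grip 0.4 q [ 0.47  0.67  1.58  0.    0.89 -0.35] rp [-3.139e+00 -1.000e-03  2.389e+00]
shift m [-0.009  -0.0003 -0.0008] wz 0
t 6.12 jig tip [15.2 54.5] tipz 26.2 jaw ang jig 0.35 F [-0.9 -0.3  0. ] grip 0.4 q [ 0.47  0.67  1.58  0.    0.89 -0.35] rp [-3.139e+00 -1.000e-03  2.389e+00]
shift m [-0.071  -0.023  -0.0008] wz 0
t 6.12 jig tip [15.2 54.5] tipz 26.2 jaw ang jig 0.35 F [-0.9 -0.3  0. ] grip 0.4 q [ 0.47  0.67  1.58  0.    0.89 -0.35] rp [-3.139e+00 -1.000e-03  2.389e+00]
shift m [-0.0844 -0.0268 -0.0008] wz 0
```

View pics/s5.png

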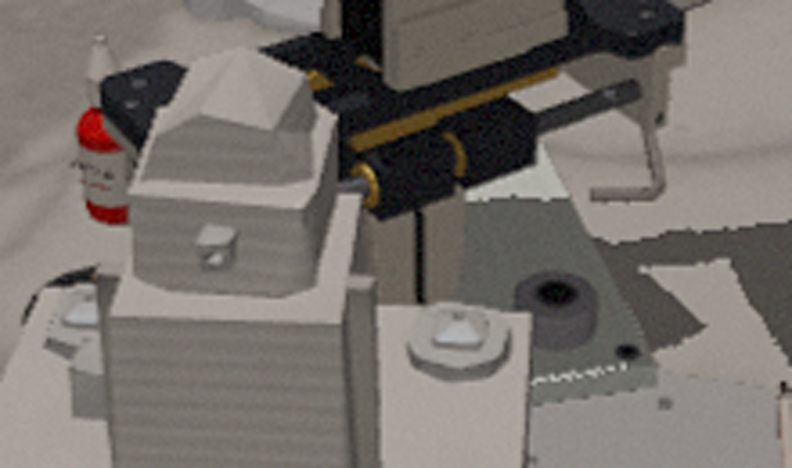

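The spacer is hidden behind the fingers and the small spacer is in place. The bottle is beyond the gripper body, so I'll ride 2 mm higher for margin and start the drag.

```bash
python3 -m pendant '[[[-0.005,0,-0.002],[0,0,0],0],[[-0.009,0,-0.002],[0,0,0],0],[[-0.013,-0.0015,-0.002],[0,0,0],0],[[-0.0175,-0.003,-0.002],[0,0,0],0],[[-0.023,-0.005,-0.002],[0,0,0],0],[[-0.0287,-0.0073,-0.002],[0,0,0],0],[[-0.0343,-0.0093,-0.002],[0,0,0],0],[[-0.04,-0.0114,-0.002],[0,0,0],0],[[-0.043,-0.0125,-0.002],[0,0,0],0],[[-0.043,-0.0125,-0.002],[0,0,0],0]]'
python3 - <<'E'
from plan import *
go((18,-20),28); go((18.5,-32),28)
w=capture('wrist');save(w,'w6')
E
```

```text
time: 7.0
tool_pos: [507.8, 290.4, 207.7]
tcp_rot: [3.142, 0.0, 2.386]
contact_force: [-0.3, -0.4, -0.1]
grip_width: 0.3
t 7.0 jig tip [18.8  8.9] tipz 29.7 jaw ang jig 0.347 F [-0.3 -0.4 -0.1] grip 0.3 q [ 0.39  0.67  1.58 -0.    0.9  -0.43] rp [3.142 0.    2.386]
shift m [-0.0269 -0.0105  0.0017] wz 0
t 7.0 jig tip [18.8  8.9] tipz 29.7 jaw ang jig 0.347 F [-0.3 -0.4 -0.1] grip 0.3 q [ 0.39  0.67  1.58 -0.    0.9  -0.43] rp [3.142 0.    2.386]
shift m [-0.0384 -0.0142  0.0017] wz 0
```

View pics/w6.png

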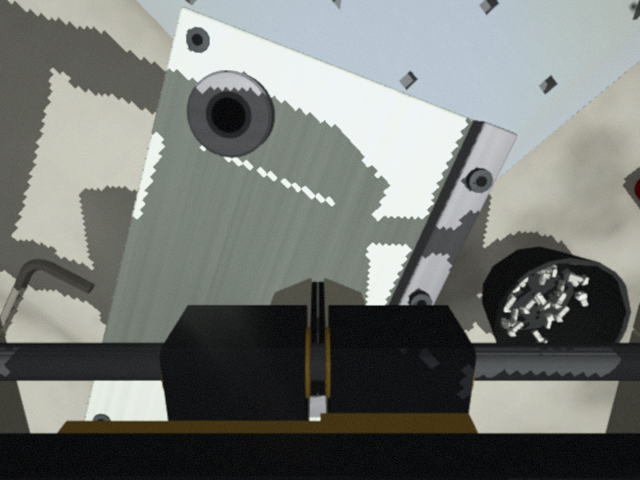

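The spacer's old place is now empty, so it is moving ahead of the fingers. I'll continue towards the pocket.

```bash
python3 -m pendant '[[[-0.004,-0.0013,0.0005],[0,0,0],0],[[-0.0095,-0.0033,0.0005],[0,0,0],0],[[-0.015,-0.0053,0.0005],[0,0,0],0],[[-0.02,-0.0073,0.0005],[0,0,0],0],[[-0.025,-0.0092,0.0005],[0,0,0],0],[[-0.03,-0.011,0.0005],[0,0,0],0],[[-0.034,-0.0125,0.0005],[0,0,0],0],[[-0.036,-0.0133,0.0005],[0,0,0],0],[[-0.036,-0.0133,0.0005],[0,0,0],0]]'
python3 -c "
from plan import *
st()"
python3 -m pendant '[[[-0.001,-0.0003,0],[0,0,0],0],[[-0.002,-0.0007,0],[0,0,0],0],[[-0.002,-0.0007,0],[0,0,0],0],[[-0.002,-0.0007,0],[0,0,0],0]]'
python3 -c "
from plan import *
st()"
```

```text
time: 7.8
tool_pos: [524.8, 256.3, 207.3]
tcp_rot: [3.141, 0.0, 2.386]
contact_force: [-0.1, 0.4, -0.7]
grip_width: 0.5
t 7.8 jig tip [ 18.6 -29.2] tipz 29.3 jaw ang jig 0.347 F [-0.1  0.4 -0.7] grip 0.5 q [ 0.32  0.66  1.58 -0.    0.89 -0.49] rp [3.141 0.    2.386]
time: 8.13
tool_pos: [525.4, 255.1, 207.3]
tcp_rot: [3.141, 0.0, 2.387]
contact_force: [-0.5, -0.3, -0.2]
grip_width: 0.5
t 8.13 jig tip [ 18.6 -30.5] tipz 29.3 jaw ang jig 0.348 F [-0.5 -0.3 -0.2] grip 0.5 q [ 0.32  0.66  1.58  0.    0.89 -0.5 ] rp [3.141 0.    2.387]
```

```bash
python3 -m pendant '[[[-0.001,-0.0003,0],[0,0,0],0],[[-0.002,-0.0007,0],[0,0,0],0],[[-0.002,-0.0007,0],[0,0,0],0]]'; python3 -m pendant '[[[-0.001,-0.0003,0],[0,0,0],0],[[-0.0015,-0.0005,0],[0,0,0],0],[[-0.0015,-0.0005,0],[0,0,0],0]]'
python3 -c "
from plan import *
st()"
```

```text
time: 8.38
tool_pos: [526.4, 253.0, 207.2]
tcp_rot: [3.142, -0.0, 2.387]
contact_force: [-1.2, -0.3, -0.2]
grip_width: 0.5
time: 8.63
tool_pos: [527.1, 251.7, 207.2]
tcp_rot: [3.142, -0.0, 2.387]
contact_force: [-0.8, 0.6, 0.0]
grip_width: 0.4
t 8.63 jig tip [ 18.5 -34.4] tipz 29.2 jaw ang jig 0.348 F [-0.8  0.6  0. ] grip 0.4 q [ 0.31  0.66  1.58  0.    0.89 -0.5 ] rp [ 3.142 -0.     2.387]
```

```bash
python3 -m pendant '[[[-0.001,-0.0003,0],[0,0,0],0],[[-0.001,-0.0003,0],[0,0,0],0],[[-0.001,-0.0003,0],[0,0,0],0]]'; python3 -m pendant '[[[-0.001,-0.0003,0],[0,0,0],0],[[-0.001,-0.0003,0],[0,0,0],0],[[-0.001,-0.0003,0],[0,0,0],0]]'
python3 -c "
from plan import *
st()"
```

```text
time: 8.88
tool_pos: [527.3, 251.2, 207.2]
tcp_rot: [-3.142, -0.001, 2.387]
contact_force: [-2.9, 4.9, 2.0]
grip_width: 0.4
time: 9.13
tool_pos: [527.5, 250.8, 207.2]
tcp_rot: [-3.142, -0.002, 2.387]
contact_force: [-5.2, 7.4, 2.0]
grip_width: 0.2
t 9.13 jig tip [ 18.4 -35.4] tipz 29.2 jaw ang jig 0.348 F [-5.2  7.4  2. ] grip 0.2 q [ 0.31  0.66  1.58  0.    0.9  -0.51] rp [-3.142e+00 -2.000e-03  2.387e+00]
```

A 9 N reaction, mostly from the stop with about 1 N from the rail, comes at the expected home position (within 1 mm). I'll back off along +y, rise and move out of the way.

```bash
python3 -m pendant '[[[0.004,0.0015,0],[0,0,0],0],[[0.011,0.004,0],[0,0,0],0],[[0.019,0.007,0],[0,0,0],0],[[0.019,0.007,0],[0,0,0],0],[[0.019,0.007,-0.03],[0,0,0],0],[[0.019,0.007,-0.07],[0,0,0],0],[[0.019,0.007,-0.11],[0,0,0],0],[[0.019,0.007,-0.15],[0,0,0],0],[[0.019,0.007,-0.15],[0,0,0],0]]'
python3 -m pendant '[[[0.04,0.01,0],[0,0,0],0],[[0.08,0.02,0],[0,0,0],0],[[0.12,0.03,0],[0,0,0],0],[[0.16,0.04,0],[0,0,0],0],[[0.2,0.05,0],[0,0,0],0],[[0.22,0.05,0],[0,0,0],0],[[0.22,0.05,0],[0,0,0],0]]'
python3 - <<'E'
from plan import *
st()
c=capture('top');np.save('t7.npy',c,allow_pickle=True)
cv2.imwrite('pics/t7.png',cv2.resize(c['color'][180:325,130:330,::-1],None,fx=4,fy=4,interpolation=cv2.INTER_CUBIC))
E
```

```text
time: 9.88
tool_pos: [520.4, 268.6, 366.0]
tcp_rot: [3.128, 0.007, 2.387]
contact_force: [1.9, 0.2, 1.7]
grip_width: 0.7
time: 10.47
tool_pos: [389.9, 458.2, 356.9]
tcp_rot: [3.142, -0.001, 2.392]
contact_force: [0.0, -0.3, -0.4]
grip_width: 0.3
t 10.47 jig tip [-10.7 211.9] tipz 178.9 jaw ang jig 0.353 F [ 0.  -0.3 -0.4] grip 0.3 q [ 0.74  0.52  1.37  0.    1.25 -0.08] rp [ 3.142e+00 -1.000e-03  2.392e+00]
```

View pics/t7.png

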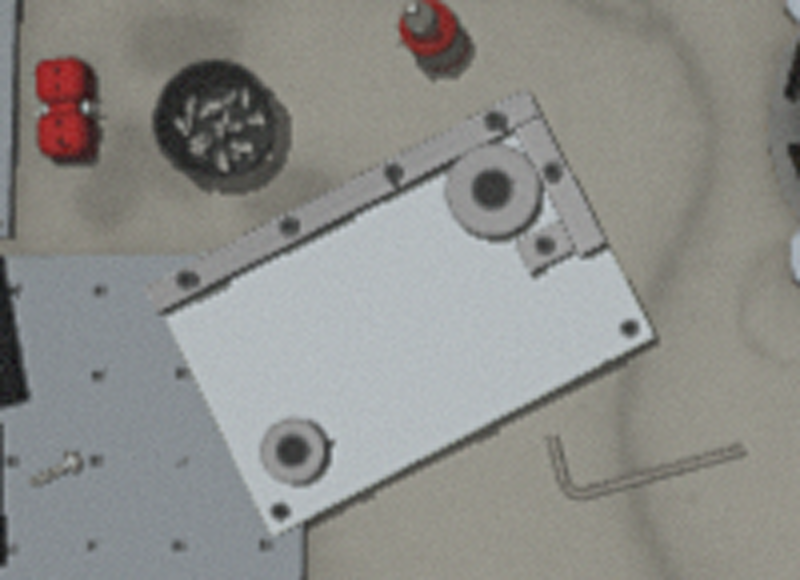

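The top view shows the large spacer in the pocket at crop (493,189), touching the rail and the stop. The small spacer at (292,451) and the loose parts have not moved. A quick numeric check follows.

Run:
```python
from jig import *
c=np.load('t7.npy',allow_pickle=True).item();a=np.load('top0.npy',allow_pickle=True).item()
px=lambda l:np.array(l,float)/4+[130,180]-.4
W=np.r_[ray(c,px([[148,293],[528,92]]),34),ray(c,px([[274,533],[656,338]]),22)][:,:2]
th,R,t,r=fit(np.array([[65,100],[65,-100],[-65,100],[-65,-100]],float),W)
print(th,t,'L rel seat',(ray(c,px([[493,189.5]]),36)[0,:2]-t)@R-[29,-64],'resid',r.round(1).tolist())
g=lambda x:cv2.cvtColor(x['color'],cv2.COLOR_RGB2GRAY)
for n,(x0,y0,x1,y1) in dict(small=(190,280,218,306),cup=(165,190,205,232),bottle=(226,176,250,204),hexk=(262,284,322,310),tape=(420,228,462,268),book=(440,135,500,205)).items():
    print(n,np.round(cv2.phaseCorrelate(g(a)[y0:y1,x0:x1].astype(float),g(c)[y0:y1,x0:x1].astype(float))[0],2))
```

```text
0.4684012612988814 [494.00288879 271.34872451] L rel seat [1.44706457 0.04027457] resid [[-2.0, -1.6], [-1.3, 0.5], [3.3, -0.2], [0.0, 1.3]]
small [0.05 0.55]
cup [-0.05  0.44]
bottle [-0.03 -0.2 ]
hexk [-0.13  0.5 ]
tape [0.45 0.09]
book [-0.15 -0.07]
```

```bash
python3 -c "
from plant import *
print(close_job(), get_obs()['time'])"
```

```text
the job is handed in; nothing more can be done
the job is handed in; nothing more can be done
```

The large spacer is in the corner pocket and the job is handed in, with about 10.5 s used by the last clock reading. No verdict was reported.

- **Push to the rail:** I opened the fingertips 20 mm as a fork and pushed the spacer straight across until the rail pushed back with about 3.5 N.
- **Drag along the rail:** With the fingers closed and turned 20° towards the rail, I drove it along until the stop pushed back. The final reaction was about 9 N from the stop and 1 N from the rail, within 1 mm of where home should be.
- **Finish:** I backed off, rose and moved clear of everything.

**Last checks:**
- **Spacer position:** The final top view puts the spacer at (+1.4, 0.0) mm from the seat. The 1.4 mm would be inside the rail, so it is measurement error. The corner fit it rests on has residuals up to about 3 mm, so it only roughly confirms the touch. The contact forces are the better evidence.
- **Other objects:** The small spacer, cup, bottle, hex key, tape and notebook moved at most about 0.5 px (roughly 1 mm) in the picture, which is noise.

**What disagreed:** The top and wrist cameras placed the jig about 3 mm apart. I used the wrist view, which matched the contact at the rail. The spacer was hidden behind the gripper for the whole drag, so I know it stayed against the rail only from the tilted push and from where it ended up.

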